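# Mount the brass mill roller between the bench centres

### The arm

A 6-joint arm with a two-finger parallel gripper is mounted at the origin on the work surface. World frame = base frame: x ahead of the robot, y to its left, z up, the work surface at z = 0. Lengths are in m, angles in rad, forces in N, time in s.
With the tool pointing down it reaches from about 0.35 to 0.975 m from the base axis. Payload 7.1 kg.
Tool frame: the origin (TCP) lies at the very end of the fingers, on their centre line; the grasp point (between the pads) lies 19 mm behind it; z points along the fingers, y is the line along which they close (so a half turn about z gives the same grasp; the last joint's range is limited). The gripper opens to 88 mm and grips with 3 to 60 N. Pads are 20 mm wide; open, the fingers measure 115 mm over their backs; the gripper's body (75 mm by 178 mm) begins 61 mm behind the grasp point.
Start: joints at [-1.294, 0.423, 1.63, -0, 1.089, -0.019], TCP at [0.182, -0.598, 0.223] pointing down, gripper open.
Joint ranges: [-3, 3], [-0.9, 2.11], [0.09, 2.58], [-1.31, 4.45], [0.11, 2.69], [-2.54, 2.54]. Speed limits (rad/s): [2.39, 2.39, 3.01, 3.14, 3.14, 3.14].

### API

Orientations are given as a unit quaternion [w, x, y, z].
In Python, from workcell import arm gives the robot as it stands. The module is installed in compiled form; this text tells all that it offers.
- The arm moves only by the tool play_rows, never from a script. Its argument "increments" is a list of rows, each a list of 2 entries, a list of its own where there are three numbers: the shift along the tool's x, y, z as a fraction of full scale, then the turn about the tool's z as a fraction of full scale. In form: [[[dx, dy, dz], roll], ...]. A call has 1 to 20 rows; each row is the pose to reach, as a shift and turn from the pose commanded when the call began, along the tool's axes at that moment; what a row does not reach only later rows make up. Full scale, the value 1, is 0.25 m for a shift and 0.5 rad for a turn. A row lasts 1/10 s, in which the tool goes at most 50 mm and 8.59 degrees, less where a joint would pass 70% of its speed; a pose out of reach is approached as far as the arm can. A call with a number of a shift or a turn outside -1 to 1 is refused whole. A call with a gripper value outside its range is refused whole. "hand" is the opening, from 0 (shut) to 1 (fully open), set as the call begins (left out, the last holds). The fingers move at their own pace and stop on an object; "squeeze" is the grip in N (left out, the last holds). Time passes only in rows, so rows that repeat a pose let the fingers close. It gives the time, the measured TCP pose, the force, the opening and the grip force at its end, in the units of the state.
- arm.get_state(): the state, without advancing time (a new reading comes with each control period).
- arm.snapshot(name): name is "side" or "top" or "wrist"; returns a dict with "frame" (400x640x3 uint8, red, green, blue), "fov_y" (degrees; the focal length in pixels is half the picture's height over the tangent of half this angle, whatever the lens; pixels are square), "cx", "cy" (the principal point, pixels), "rvec" (rotation vector, rad) and "tvec" (3), from world to camera coordinates, as OpenCV has them. Camera axes: x right, y down, z forward; pixel columns grow to the right and rows downward; lengths in m; the calibration is good to about 2 mm. A picture is of the moment at which its call begins. There is no depth.
- arm.finish_job(): hands the job in; it is judged then, once.
The state is a dict: "time_s": time; "q": joint angles; "joint_vel": joint speeds; "effort": joint torques, N m; "tcp_pos": TCP position; "ee_rot": TCP orientation; "ft_force": force on the tool from outside, world axes, zero at the start; "torque": the same for the moment, N m; "finger_gap": finger opening in m; "grip_force": force on a finger pad.
Only numpy, scipy, OpenCV 4.12 (cv2) and the standard library are available. Lean on these libraries where they do the work, as an engineer would, in place of code of your own. Each camera call takes 0.05 s, during which the arm holds its last target. There are 200 camera calls.

### The job

Slide the tailstock of the green bench centres back, take the brass roller out of the wooden case and lay it in the two V rests. Then gently push the tailstock up until both points are home in the roller's end holes and the roller is lifted clear of the rests and firmly clamped without play, and let go. Do not ram it, and leave the steel roller in the case.

Things in the scene. Friction and masses are not known exactly. Their poses are not given: they have to be found in the camera images.
- brass_roller: Brass mill roller, a cylinder 28 mm in diameter and 140 mm long, 0.2 to 0.45 kg; at the start it lies in one of the two pairs of saddles in the case, its axis level and 44 mm above the table. Origin at its middle on its axis, its x along the axis; both ends are alike, each with a round hole 18 mm in diameter and 16 mm deep on the axis.
- steel_roller: Dark steel roller of the same size in the other pair of saddles; stays there. Origin at its middle, x along its axis.
- case: Open wooden case on the table, outside 190 mm (its x) by 180 mm (its y), walls 50 mm high and 6 mm thick; two pairs of V saddles hold the rollers along its x at y = +36 and -36 mm (saddles 14 mm thick at x = +-45 mm, their tops 4 mm below the roller's axis). Origin under its centre. Fixed.
- bench: Green bench centres, bed 410 mm (its x) by 90 mm (its y), 30 mm high, fixed to the table, origin under its centre. Its x runs along the spindle line from the headstock (at -x) to the tailstock (at +x). The spindle line is at y = 0, 85 mm above the table. Headstock and tailstock blocks are 60 mm long, 64 mm wide and 108 mm high.
- headstock: Fixed green block at the -x end of the bench, front face at bench x = -137 mm, with a steel 60 degree point looking to +x. How far the point stands out is set anew each time and clamped: its blunt tip (4 mm wide) is between bench x = -98 and -68 mm, not measured, to be seen or felt. The point widens to 24 mm over 17 mm, then a round shank. Origin as the bench's.
- tailstock: Green block sliding along the bench x, with the same point looking to -x and a red grip on top. Origin at the blunt tip of its point, on the spindle line. Slides from bench x = +88 mm (fully back) to 0; 6 to 9 N of drag, stays where it is left. With the roller home the tips are about 116 mm apart; some 8 to 12 N of push beyond the drag seats it.
- tail_grip (a point): Middle of the tailstock's red grip, 126 mm above the table, 36 mm high (from 108 to 144 mm). Seen from above it is H-shaped: a web 24 mm wide across the bench and 32 mm long along it, closed at both ends by cheeks 8 mm thick and 44 mm wide (48 mm long over the cheeks).
- rests: Two aluminium V rests on the bench, each 14 mm thick, at bench x = -50 mm and +32 mm, open upwards. A roller lying in them has its axis 81 mm above the table, 4 mm below the spindle line, and can be slid along. Its origin is the same as the bench's.
- spindle_line (a point): Point on the spindle line, 85 mm above the table over the middle of the bench; its x runs along the spindle line like the bench's.
Things that resemble listed ones, but are neither listed nor needed, are in the scene too. What is shaped like the brass_roller but blue is not meant.

How it is judged:
By the outcome, as a careful person would: the job done as asked, in the order asked, and still so for the second after the job is handed in, with the robot touching nothing.
It also fails if it takes over 61 s, if anything falls off the work surface, if the arm or the gripper's body presses on something with over 40 N, if the wrist force passes 120 N, or if a joint passes its speed limit or range.

## Working session

There is one attempt and no reset: what is moved stays moved. The work goes in short steps, Python scripts to look and compute and a tool call to move; the robot and the scene stay as the last step left them, time stands still between calls to the robot, and variables do not carry over. Pictures are saved under pics/ and viewed, at most 10 in all, crops included, and the job is handed in when it is done.

Besides the shell and the picture viewer there is one more tool, called after "Call:" as a command line: name --argument value ..., lists and objects as JSON in quotes. play_rows: Moves the arm, as the interface text tells. Its arguments: {"type":"object","properties":{"increments":{"type":"array","items":{"type":"array"}},"hand":{"type":"number"},"squeeze":{"type":"number"}},"required":["increments"]}

```bash
mkdir -p pics
cat > h.py <<'E'
import numpy as np, cv2
from workcell import arm
def snap(n):
    s=arm.snapshot(n); f=s['frame']; s['K']=np.array([[200/np.tan(np.radians(s['fov_y'])/2),0,s['cx']],[0,200/np.tan(np.radians(s['fov_y'])/2),s['cy']],[0,0,1]])
    s['R']=cv2.Rodrigues(np.array(s['rvec'],float))[0]; s['t']=np.array(s['tvec'],float).ravel(); s['c']=-s['R'].T@s['t']; return s
def save(s,p,crop=None,k=1):
    f=s['frame'][:,:,::-1]
    if crop: f=f[crop[1]:crop[3],crop[0]:crop[2]]
    cv2.imwrite('pics/'+p,cv2.resize(f,None,fx=k,fy=k,interpolation=cv2.INTER_CUBIC))
def ray(s,u,v): 
    d=s['R'].T@np.linalg.inv(s['K'])@[u,v,1]; return d/np.linalg.norm(d)
def plane(s,u,v,z):
    d=ray(s,u,v); return s['c']+d*(z-s['c'][2])/d[2]
def tri(s1,p1,s2,p2):
    P=[s['K']@np.c_[s['R'],s['t']] for s in (s1,s2)]
    X=cv2.triangulatePoints(P[0],P[1],np.array(p1,float).reshape(2,1),np.array(p2,float).reshape(2,1)).ravel(); return X[:3]/X[3]
def proj(s,X): 
    p=s['K']@(s['R']@np.array(X)+s['t']); return p[:2]/p[2]
E
python3 - <<'E'
from h import *
im=[]
for n in('top','side'):
    s=snap(n); save(s,n+'0.png'); print(n,s['c'],s['fov_y'],s['rvec']); im.append(s['frame'][:,:,::-1])
cv2.imwrite('pics/both.png',np.vstack(im)[:,:]) 
print(arm.get_state())
E
```

```text
top [0.35118949 0.11679375 0.89022635] 52.501116600370686 [ 2.11957934 -2.12969328  0.22654317]
side [0.35136643 0.7091372  0.63531201] 52.802861022693634 [ 0.39446676 -2.72673985  1.2885305 ]
{'time_s': 0.1, 'q': array([-1.29401622e+00,  4.23770872e-01,  1.63060751e+00,  3.66160914e-06,
        1.08857753e+00, -1.90085605e-02]), 'joint_vel': array([-0.0003354 , -0.00147877, -0.00307337,  0.00019257, -0.00143555,
        0.00031695]), 'effort': array([-3.45988456e-04, -5.45608914e+01, -2.74324197e+01,  6.45322306e-02,
        1.89488113e-02, -9.42098666e-06]), 'tcp_pos': array([ 0.18206872, -0.59737392,  0.22197778]), 'ee_rot': array([-6.76184293e-04,  9.89083448e-01,  1.47354903e-01, -8.60013135e-05]), 'ft_force': array([-0.58877419, -0.12917911, -0.30938075]), 'torque': array([-0.01169816, -0.02222515, -0.0192683 ]), 'grip_force': 0.0, 'finger_gap': 0.08782414459433238}
```

View pics/top0.png

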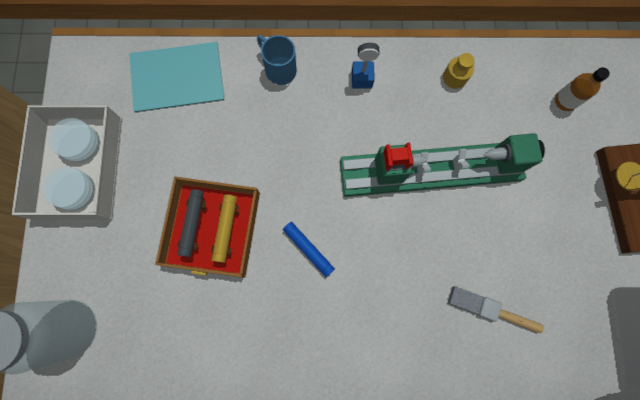

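View pics/side0.png

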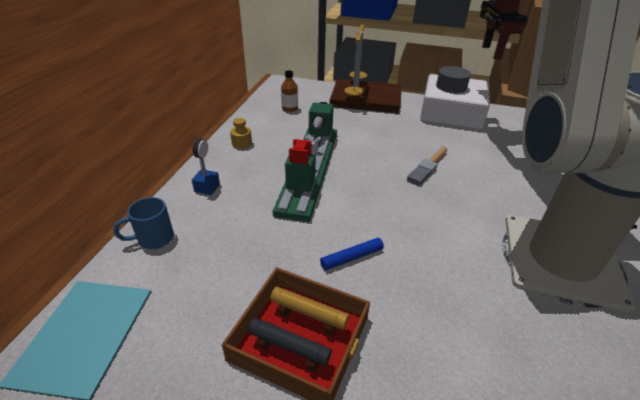

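Top view: the case is at (207,227), with the brass roller at (224,228) and the steel one at (191,224). The tailstock's red grip is at (400,156), the headstock at (522,152), and the rests at about (423,163) and (461,162). The blue decoy is at (308,250). Side view: brass (309,307), grip (300,151).

```bash
cat >> h.py <<'E'
def mask(s,lo,hi,box=None):
    m=cv2.inRange(cv2.cvtColor(s['frame'],cv2.COLOR_RGB2HSV),np.array(lo),np.array(hi))
    if box:
        b=np.zeros_like(m); b[box[1]:box[3],box[0]:box[2]]=255; m&=b
    return m
def big(m):
    c=max(cv2.findContours(m,cv2.RETR_EXTERNAL,cv2.CHAIN_APPROX_NONE)[0],key=cv2.contourArea); return c
def cen(c):
    M=cv2.moments(c); return np.array([M['m10']/M['m00'],M['m01']/M['m00']])
E
python3 - <<'E'
from h import *
t=snap('top'); s=snap('side')
ct=big(mask(t,(18,120,80),(32,255,255),(170,180,250,270))); cs=big(mask(s,(18,120,80),(32,255,255),(220,270,370,390)))
print('brass px',cv2.minAreaRect(ct),cv2.minAreaRect(cs)); 
print('brass tri',tri(t,cen(ct),s,cen(cs)))
def ends(c):
    p=c[:,0,:].astype(float); m=p.mean(0); u=np.linalg.svd(p-m,full_matrices=False)[2][0]; a=(p-m)@u
    return m+u*a.min(), m+u*a.max()
e=[plane(t,*x,.048) for x in ends(ct)]; print('ends',e,np.linalg.norm(e[0]-e[1]),(e[0]+e[1])/2)
gt=big(mask(t,(0,170,120),(6,255,255),(370,130,430,180))); gs=big(mask(s,(0,170,120),(6,255,255),(280,130,320,170)))
print('grip',cv2.minAreaRect(gt),tri(t,cen(gt),s,cen(gs)),plane(t,*cen(gt),.14))
save(t,'topbench.png',(330,120,560,205),3.4)
g=big(mask(t,(65,80,30),(95,255,255),(330,120,560,205))); r=cv2.minAreaRect(g); print(r,cv2.boxPoints(r))
E
```

```text
brass px ((223.96499633789062, 228.183837890625), (14.12696361541748, 67.45390319824219), 10.784297943115234) ((308.637939453125, 306.15521240234375), (79.66329956054688, 13.927149772644043), 21.801410675048828)
brass tri [0.47375043 0.30240105 0.0461861 ]
ends [array([0.54434117, 0.29149686, 0.048     ]), array([0.40471187, 0.31174795, 0.048     ])] 0.1410902122164215 [0.47452652 0.3016224  0.048     ]
grip ((399.1039123535156, 154.03961181640625), (20.39826202392578, 24.676923751831055), 84.2894058227539) [ 0.6052721  -0.05091949  0.14146952] [ 0.60408565 -0.05138781  0.14      ]
((432.3360290527344, 165.1967010498047), (45.53948211669922, 182.61061096191406), 84.80557250976562) [[339.34424 150.78687]
 [521.2049  134.25409]
 [525.3278  179.60654]
 [343.46716 196.13931]]
```

View pics/topbench.png

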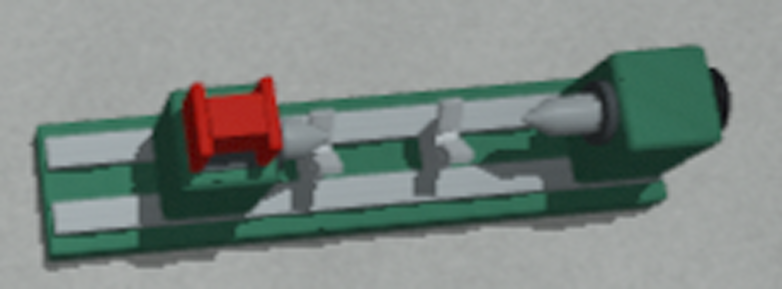

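The picture shows the bed's left end corners at crop (38,126) and (48,258), and its lower right corner at (664,196). The headstock tip is at (526,118), the grip at (232,122), and the tailstock tip is hidden near the first rest (325,135).

Run:
```python
from h import *
t=snap('top');s=snap('side')
P=lambda x,y,z: plane(t,330+x/3.4,120+y/3.4,z)
A,B,C=P(38,126,.03),P(48,258,.03),P(664,196,.03)
print(A,B,C,np.linalg.norm(A-B),np.linalg.norm(B-C))
ex=(B-C)/np.linalg.norm(B-C); ey=np.array([-ex[1],ex[0],0])
# sanity: A should be on y side
o=(B+C)/2; w=(A-B)@ey; o=o+ey*np.sign(w)*.045
print('ex',ex,'yaw',np.degrees(np.arctan2(ex[1],ex[0])),'origin',o)
# grip edge-fit for spindle line
for n,x,y,z in [('headtip',526,118,.085),('rest1',448,130,.095),('rest2',322,140,.095),('grip',232,122,.144)]:
    p=P(x,y,z)-o; print(n,p@ex,p@ey, P(x,y,z))
print(np.degrees(np.arctan2(.0203,-.1396)))
save(s,'sidebench.png',(265,90,345,220),4.5)
```

```text
[0.63419955 0.05292945 0.03      ] [0.54588398 0.04802092 0.03      ] [ 0.58606987 -0.35384185  0.03      ] 0.08845187689637306 0.40386704479896873
ex [-0.09950277  0.99503729  0.        ] yaw 95.7105385415281 origin [ 0.6107536  -0.14843284  0.03      ]
headtip -0.09559389241443206 -0.0005816162021343718 [ 0.62084419 -0.24349445  0.085     ]
rest1 -0.042079790382840064 0.005015961100906511 [ 0.60994959 -0.1908029   0.095     ]
rest2 0.035162557118014366 0.0035244500359369025 [ 0.60374787 -0.11379548  0.095     ]
grip 0.10022433675252387 0.0018706381212778341 [ 0.59891965 -0.04889202  0.144     ]
171.7262995016128
```

View pics/sidebench.png

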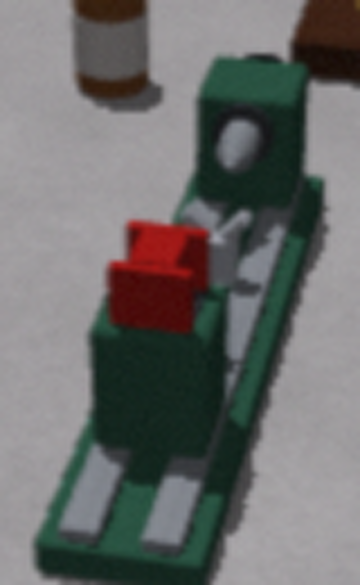

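```bash
cat >> h.py <<'E'
def go(x,y,z,yaw):
    st=arm.get_state(); w,a,b,c=st['ee_rot']; cur=2*np.degrees(np.arctan2(b,a))
    cur=(cur+180)%360-180; p=st['tcp_pos']; d=np.array([x,y,z])-p; c_=np.radians(cur)
    dx=d@[np.cos(c_),np.sin(c_),0]; dy=d@[np.sin(c_),-np.cos(c_),0]
    r=-((yaw-cur+180)%360-180)
    print('t',st['time_s'],'tcp',p.round(4),'yaw',round(cur,2),'q1,6',st['q'][[0,5]].round(2),'F',st['ft_force'].round(1),'-> units',(np.array([dx,dy,-d[2]])/.25).round(4),'roll',round(np.radians(r)/.5,3))
E
python3 -c "
from h import *
go(.602,-.049,.24,95.7)"
```

```text
t 0.3 tcp [ 0.1822 -0.5977  0.2224] yaw 16.95 q1,6 [-1.29 -0.02] F [ 0.4 -1.  -0. ] -> units [ 2.2461 -1.6099 -0.0703] roll -2.749
```

Call:
play_rows --increments '[[[0.1,-0.07,0],-0.1],[[0.28,-0.2,-0.02],-0.3],[[0.45,-0.32,-0.04],-0.5],[[0.62,-0.45,-0.06],-0.7],[[0.8,-0.57,-0.07],-0.9],[[0.95,-0.68,-0.07],-1.0],[[1.0,-0.717,-0.07],-1.0]]' --hand 1

```text
time_s: 1.0
tcp_pos: [0.3706, -0.3508, 0.2405]
ee_rot: [0.0, 0.921, 0.389, 0.0]
ft_force: [0.4, -0.8, -1.3]
finger_gap: 0.088
grip_force: 0.0
```

```bash
python3 -c "
from h import *
go(.602,-.049,.24,95.7)"
```

```text
t 1.0 tcp [ 0.3706 -0.3508  0.2405] yaw 45.78 q1,6 [-0.78 -0.01] F [ 0.4 -0.8 -1.3] -> units [ 1.5109 -0.1785  0.0019] roll -1.742
```

Call:
play_rows --increments '[[[0.1,-0.01,0],-0.1],[[0.28,-0.03,0],-0.3],[[0.45,-0.05,0],-0.5],[[0.62,-0.07,0],-0.7],[[0.8,-0.09,0],-0.9],[[0.95,-0.11,0],-1.0],[[1.0,-0.12,0],-1.0],[[1.0,-0.12,0],-1.0]]'

```text
time_s: 1.8
tcp_pos: [0.5231, -0.1528, 0.2401]
ee_rot: [-0.0, 0.797, 0.604, -0.0]
ft_force: [-0.7, -0.4, -0.1]
finger_gap: 0.0881
grip_force: 0.0
```

```bash
python3 -c "
from h import *
go(.602,-.049,.24,95.7)"
```

```text
t 1.8 tcp [ 0.5231 -0.1528  0.2401] yaw 74.35 q1,6 [-0.31 -0.03] F [-0.7 -0.4 -0.1] -> units [4.848e-01 1.918e-01 3.000e-04] roll -0.745
```

Call:
play_rows --increments '[[[0.1,0.04,0],-0.15],[[0.25,0.1,0],-0.4],[[0.4,0.16,0],-0.65],[[0.485,0.192,0],-0.745],[[0.485,0.192,0],-0.745],[[0.485,0.192,0],-0.745]]'

```text
time_s: 2.4
tcp_pos: [0.6008, -0.0516, 0.2398]
ee_rot: [-0.0, 0.673, 0.74, -0.001]
ft_force: [0.3, 0.9, 0.1]
finger_gap: 0.0881
grip_force: 0.0
```

```bash
python3 -c "
from h import *
go(.602,-.049,.24,95.7)
s=snap('wrist');save(s,'w1.png');print(s['c'],s['fov_y'])"
```

```text
t 2.4 tcp [ 0.6008 -0.0516  0.2398] yaw 95.47 q1,6 [-0.11 -0.2 ] F [0.3 0.9 0.1] -> units [ 0.0098  0.0058 -0.0006] roll -0.008
[0.59377702 0.02812716 0.40109903] 71.18621785744399
```

View pics/w1.png

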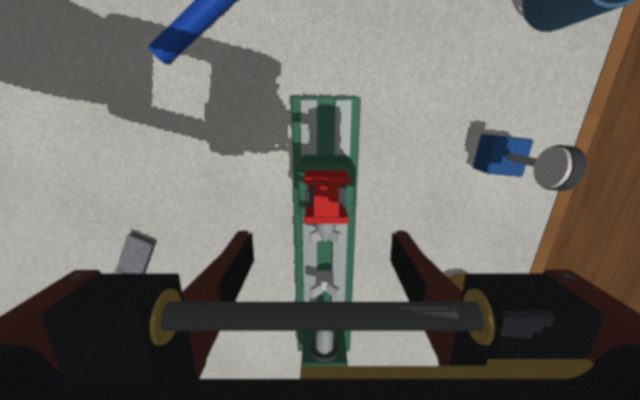

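The wrist view shows the bed centred at column 326, its far end at row 97. The grip spans rows 170–222, columns 304–349. The rests are near rows 232 and 282, and the headstock point near (325,335).

```bash
cat > b.py <<'E'
from h import *
s=snap('wrist'); t=snap('top')
m=mask(s,(65,80,20),(95,255,255),(270,80,380,290))|mask(s,(0,150,80),(8,255,255),(270,80,380,290))
L=[];R=[]
for v in range(102,285):
    c=np.flatnonzero(m[v])
    if len(c)<4: continue
    L.append(plane(s,c[0],v+.5,.03)); R.append(plane(s,c[-1]+1,v+.5,.03))
def fit(P):
    P=np.array(P,np.float32)[:,:2]; l=cv2.fitLine(P,cv2.DIST_HUBER,0,.002,.01).ravel(); 
    if l[1]<0:l[:2]*=-1
    return l
l,r=fit(L),fit(R); print('yaws',[np.degrees(np.arctan2(q[1],q[0])) for q in(l,r)])
e=(l[:2]+r[:2]);e/=np.linalg.norm(e); n=np.array([-e[1],e[0]])
print('width',(l[2:]-r[2:])@n)
far=[plane(s,326,v,.03) for v in (96,97)]; print('far',far[0],far[1])
mid=(l[2:]+r[2:])/2; o=mid+e*((far[0][:2]-mid)@e-.205); print('origin',o)
g=big(mask(s,(0,170,80),(6,255,255),(290,150,360,240))); x,y,w,h=cv2.boundingRect(g); print('grip px',x,y,w,h)
gt=big(mask(t,(0,170,120),(6,255,255),(370,130,430,180)))
for nm,v in(('near bottom edge',y+h),):
    p=plane(s,x+w/2,v,.144); print(nm,p,(p[:2]-o)@e,(p[:2]-o)@n)
a,b=plane(s,x,y+h-2,.144),plane(s,x+w,y+h-2,.144); print('cheek w',np.linalg.norm(a-b))
E
python3 b.py
```

```text
yaws [np.float32(95.24796), np.float32(95.1029)]
width 0.08390625
far [0.59617254 0.0503645  0.03      ] [0.59628924 0.04919813 0.03      ]
origin [ 0.61483553 -0.15378427]
grip px 304 172 46 51
near bottom edge [ 0.60809183 -0.07359459  0.144     ] 0.0804710811364762 -0.0005173604118264338
cheek w 0.04530952399083488
```

```bash
python3 -c "
from h import *
go(.6054,-.0505,.115,95.2)"
```

```text
t 2.55 tcp [ 0.6008 -0.0519  0.2402] yaw 95.43 q1,6 [-0.11 -0.2 ] F [ 0.2 -0.3 -0.7] -> units [0.0036 0.019  0.5006] roll 0.008
```

Call:
play_rows --increments '[[[0.004,0.019,0.06],0.008],[[0.004,0.019,0.18],0.008],[[0.004,0.019,0.3],0.008],[[0.004,0.019,0.4],0.008],[[0.004,0.019,0.46],0.008],[[0.004,0.019,0.49],0.008],[[0.004,0.019,0.5],0.008],[[0.004,0.019,0.5],0.008]]'

```text
time_s: 3.35
tcp_pos: [0.6068, -0.0489, 0.1155]
ee_rot: [0.0, 0.673, 0.739, 0.0]
ft_force: [-0.4, 0.4, 0.6]
finger_gap: 0.088
grip_force: 0.0
```

Call:
play_rows --increments '[[[0,0,0],0],[[0,0,0],0],[[0,0,0],0],[[0,0,0],0],[[0,0,0],0],[[0,0,0],0]]' --hand 0.2 --squeeze 20

```text
time_s: 3.95
tcp_pos: [0.6064, -0.0488, 0.1153]
ee_rot: [0.0, 0.673, 0.739, 0.0]
ft_force: [-0.8, -0.4, -0.2]
finger_gap: 0.0433
grip_force: 0.0
```

```bash
python3 -c "
from h import *
go(.6054,-.0505,.115,95.2);print(arm.get_state()['finger_gap'],arm.get_state()['grip_force'])"
```

```text
t 3.95 tcp [ 0.6064 -0.0488  0.1153] yaw 95.36 q1,6 [-0.1  -0.19] F [-0.8 -0.4 -0.2] -> units [-0.0066 -0.0045  0.001 ] roll 0.006
0.04333454312130199 0.0
```

Call:
play_rows --increments '[[[-0.006,-0.004,0],0],[[-0.006,-0.004,0],0],[[-0.006,-0.004,0],0],[[-0.006,-0.004,0],0],[[-0.006,-0.004,0],0],[[-0.006,-0.004,0],0],[[-0.006,-0.004,0],0]]' --hand 0 --squeeze 20

```text
time_s: 4.65
tcp_pos: [0.6049, -0.0505, 0.1151]
ee_rot: [-0.0, 0.673, 0.739, -0.0]
ft_force: [-5.2, -1.9, 3.7]
finger_gap: 0.0242
grip_force: 20.0
```

Call:
play_rows --increments '[[[0.01,0,0],0],[[0.025,0,0],0],[[0.04,0,0],0],[[0.055,0,0],0],[[0.07,0,0],0],[[0.085,0,0],0],[[0.1,0,0],0],[[0.115,0,0],0],[[0.13,0,0],0],[[0.14,0,0],0],[[0.145,0,0],0]]'

```text
time_s: 5.75
tcp_pos: [0.6017, -0.015, 0.1151]
ee_rot: [0.0, 0.673, 0.739, -0.001]
ft_force: [-3.1, -6.2, 2.8]
finger_gap: 0.0239
grip_force: 20.0
```

Call:
play_rows --increments '[[[0.01,0,0],0],[[0.02,0,0],0],[[0.03,0,0],0],[[0.035,0,0],0]]'

```text
time_s: 6.15
tcp_pos: [0.6009, -0.0063, 0.1151]
ee_rot: [0.0, 0.673, 0.739, -0.001]
ft_force: [-4.7, -7.0, 2.4]
finger_gap: 0.0241
grip_force: 20.0
```

Call:
play_rows --increments '[[[0.01,0,0],0],[[0.02,0,0],0],[[0.025,0,0],0]]'

```text
time_s: 6.45
tcp_pos: [0.6004, -0.0001, 0.1151]
ee_rot: [0.0, 0.673, 0.739, -0.001]
ft_force: [-3.9, -6.3, 2.4]
finger_gap: 0.024
grip_force: 20.0
```

```bash
python3 -c "
from h import *
t=snap('top');s=snap('side');save(t,'t2.png',(330,120,560,205),3.4)
f=cv2.resize(t['frame'][110:210,330:560,::-1],None,fx=3,fy=3,interpolation=2);g=cv2.resize(s['frame'][80:220,245:355,::-1],None,fx=2,fy=2,interpolation=2)
o=np.zeros((300+280,690,3),np.uint8);o[:300]=f;o[300:,:220]=g
cv2.imwrite('pics/t2.png',o)"
```

```text
(no output)
```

View pics/t2.png

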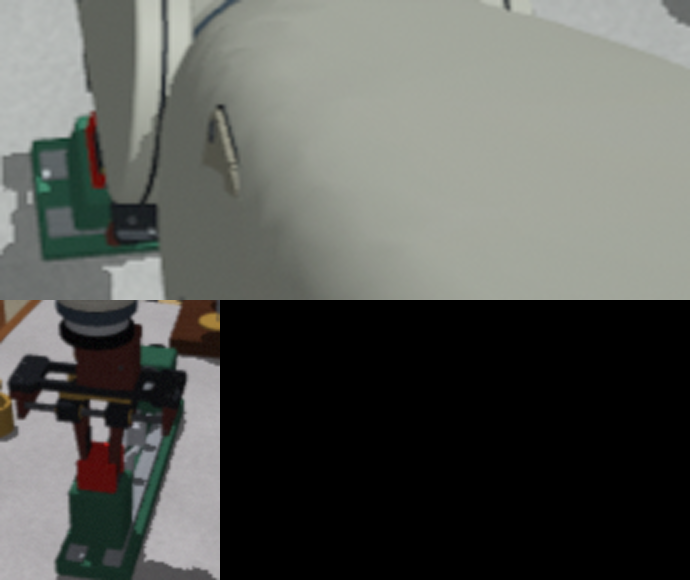

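The arm hides the point; the side view shows the grip held and the tailstock near the bed's end. I'll go on in small steps until it stops.

Call:
play_rows --increments '[[[0.01,0,0],0],[[0.02,0,0],0],[[0.03,0,0],0],[[0.035,0,0],0]]'

```text
time_s: 6.95
tcp_pos: [0.5999, 0.0061, 0.1151]
ee_rot: [0.002, 0.673, 0.74, -0.002]
ft_force: [-2.2, -21.3, 2.4]
finger_gap: 0.0237
grip_force: 20.0
```

Call:
play_rows --increments '[[[0.006,0,0],0],[[0.012,0,0],0],[[0.014,0,0],0]]'

```text
time_s: 7.25
tcp_pos: [0.5996, 0.009, 0.1151]
ee_rot: [0.002, 0.673, 0.74, -0.002]
ft_force: [-2.3, -22.8, 1.5]
finger_gap: 0.0239
grip_force: 21.6
```

Call:
play_rows --increments '[[[-0.012,0,0],0],[[-0.012,0,0],0],[[-0.012,0,0],0],[[-0.012,0,0],0],[[-0.012,0,-0.04],0],[[-0.012,0,-0.15],0],[[-0.012,0,-0.3],0],[[-0.012,0,-0.45],0],[[-0.012,0,-0.52],0],[[-0.012,0,-0.52],0]]' --hand 0.8

```text
time_s: 8.25
tcp_pos: [0.602, 0.0104, 0.2492]
ee_rot: [0.003, 0.673, 0.74, 0.003]
ft_force: [0.5, -0.2, -0.3]
finger_gap: 0.0703
grip_force: 0.0
```

```bash
python3 -c "
from h import *
go(.4745,.302,.245,171.7)"
```

```text
t 8.25 tcp [0.602  0.0104 0.2492] yaw 95.39 q1,6 [-0.  -0.1] F [ 0.5 -0.2 -0.3] -> units [ 1.2092 -0.3982  0.0169] roll -2.664
```

Call:
play_rows --increments '[[[0.07,-0.02,0],-0.1],[[0.2,-0.07,0],-0.35],[[0.36,-0.12,0],-0.6],[[0.52,-0.17,0],-0.85],[[0.62,-0.2,0],-1.0],[[0.65,-0.21,0],-1.0]]' --hand 0.55

```text
time_s: 8.85
tcp_pos: [0.5298, 0.1694, 0.2435]
ee_rot: [-0.001, 0.467, 0.884, -0.001]
ft_force: [0.6, -0.6, -0.3]
finger_gap: 0.0483
grip_force: 0.0
```

```bash
python3 -c "
from h import *
go(.4745,.302,.245,171.7)"
```

```text
t 8.85 tcp [0.5298 0.1694 0.2435] yaw 124.34 q1,6 [ 0.29 -0.31] F [ 0.6 -0.6 -0.3] -> units [ 0.5627  0.1164 -0.0059] roll -1.653
```

Call:
play_rows --increments '[[[0.05,0.01,0],-0.15],[[0.15,0.03,0],-0.4],[[0.28,0.06,0],-0.7],[[0.35,0.075,0],-1.0],[[0.37,0.08,0],-1.0]]'

```text
time_s: 9.35
tcp_pos: [0.496, 0.2557, 0.244]
ee_rot: [-0.001, 0.235, 0.972, -0.001]
ft_force: [-1.1, -0.1, -0.4]
finger_gap: 0.0483
grip_force: 0.0
```

```bash
python3 -c "
from h import *
go(.4745,.302,.21,171.7)"
```

```text
t 9.35 tcp [0.496  0.2557 0.244 ] yaw 152.8 q1,6 [ 0.45 -0.64] F [-1.1 -0.1 -0.4] -> units [0.1613 0.1254 0.1361] roll -0.66
```

Call:
play_rows --increments '[[[0.04,0.03,0.03],-0.15],[[0.1,0.08,0.08],-0.4],[[0.16,0.125,0.13],-0.6],[[0.161,0.125,0.136],-0.66],[[0.161,0.125,0.136],-0.66],[[0.161,0.125,0.136],-0.66]]'

```text
time_s: 9.95
tcp_pos: [0.4764, 0.3001, 0.2114]
ee_rot: [0.0, 0.076, 0.997, -0.0]
ft_force: [0.4, 0.1, 0.8]
finger_gap: 0.0481
grip_force: 0.0
```

```bash
python3 -c "
from h import *
go(.4745,.302,.023,171.7)
s=snap('wrist');t=snap('top')
f=cv2.resize(t['frame'][110:210,330:560,::-1],None,fx=3,fy=3,interpolation=2)
o=np.zeros((600,690,3),np.uint8);o[:300]=f;o[300:,:480]=cv2.resize(s['frame'][:,:,::-1],(480,300))
cv2.imwrite('pics/c3.png',o)
"
```

```text
t 9.95 tcp [0.4764 0.3001 0.2114] yaw 171.34 q1,6 [ 0.54 -0.88] F [0.4 0.1 0.8] -> units [0.0088 0.0062 0.7535] roll -0.013
```

View pics/c3.png

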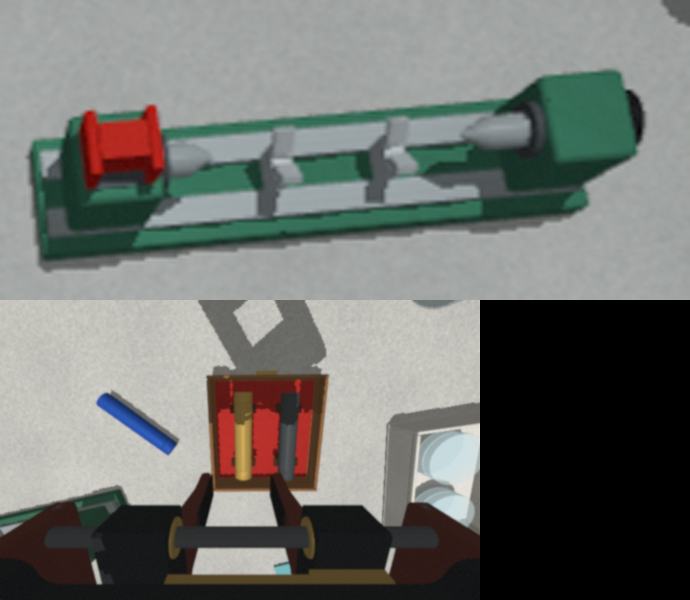

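Tail point tip is at top pixel (400,162), head tip at (484.7,154.7). The brass roller sits at about (325,180) in the wrist picture, left of the steel one.

Run:
```python
from h import *
t=snap('top');s=snap('wrist')
o=np.array([.6148,-.1538]);a=np.radians(95.2);e=np.array([np.cos(a),np.sin(a)]);n=np.array([-e[1],e[0]])
for nm,u,v,z in(('tail',400.3,162,.085),('head',484.7,154.7,.085)):
    p=plane(t,u,v,z)[:2]-o; print(nm,p@e,p@n)
g=cen(big(mask(t,(0,170,120),(6,255,255),(340,130,430,180)))); p=plane(t,*g,.14)[:2]-o; print('grip',p@e,p@n)
c=big(mask(s,(18,100,60),(32,255,255),(290,110,350,250)))
p=c[:,0,:].astype(float); m=p.mean(0); u=np.linalg.svd(p-m,full_matrices=False)[2][0]; w=(p-m)@u
e=[plane(s,*(m+u*k),.044) for k in (w.min(),w.max())]
# per-row centreline at axis height
C=[]
M=np.zeros((400,640),np.uint8); cv2.drawContours(M,[c],-1,255,-1)
for v in range(int(p[:,1].min())+8,int(p[:,1].max())-8):
    k=np.flatnonzero(M[v]); C.append(plane(s,(k[0]+k[-1]+1)/2,v+.5,.044)[:2])
l=cv2.fitLine(np.array(C,np.float32),cv2.DIST_HUBER,0,.01,.01).ravel()
print('axis yaw',np.degrees(np.arctan2(l[1],l[0])),'at',l[2:],'ends',e,np.linalg.norm(e[0]-e[1]))
d=l[:2]; q=np.array([.4745,.302]); print('offset of estimate from line',(q-l[2:])@[-d[1],d[0]])
```

```text
tail 0.08860610254624035 0.0015588416983036962
head -0.08986305904947445 0.0020960761950928946
grip 0.15847175148284662 0.0009569689574310779
axis yaw -8.401445 at [0.47614342 0.30355692] ends [array([0.40669045, 0.31285533, 0.044     ]), array([0.55181585, 0.29154069, 0.044     ])] 0.14668229831537558
offset of estimate from line -0.0017803280447236584
```

Call:
play_rows --increments '[[[0.009,0.003,0.1],-0.01],[[0.009,0.003,0.25],-0.01],[[0.009,0.003,0.4],-0.01],[[0.009,0.003,0.5],-0.01],[[0.009,0.003,0.55],-0.01],[[0.009,0.003,0.56],-0.01],[[0.009,0.003,0.56],-0.01]]'

```text
time_s: 10.85
tcp_pos: [0.4743, 0.3021, 0.0718]
ee_rot: [0.0, 0.071, 0.997, 0.0]
ft_force: [0.1, -0.2, 0.3]
finger_gap: 0.0481
grip_force: 0.0
```

```bash
python3 -c "
from h import *
go(.4745,.303,.025,171.6)"
```

```text
t 10.85 tcp [0.4743 0.3021 0.0718] yaw 171.82 q1,6 [ 0.55 -0.88] F [ 0.1 -0.2  0.3] -> units [-0.0003  0.0035  0.1871] roll 0.008
```

Call:
play_rows --increments '[[[0,0.003,0.05],0.008],[[0,0.003,0.1],0.008],[[0,0.003,0.15],0.008],[[0,0.003,0.18],0.008],[[0,0.003,0.185],0.008],[[0,0.003,0.185],0.008]]'

```text
time_s: 11.45
tcp_pos: [0.4736, 0.3026, 0.0245]
ee_rot: [-0.0, 0.073, 0.997, -0.0]
ft_force: [-0.3, -0.5, 0.5]
finger_gap: 0.0478
grip_force: 0.0
```

Call:
play_rows --increments '[[[0,0,0],0],[[0,0,0],0],[[0,0,0],0],[[0,0,0],0],[[0,0,0],0],[[0,0,0],0]]' --hand 0 --squeeze 25

```text
time_s: 12.05
tcp_pos: [0.4743, 0.3031, 0.0253]
ee_rot: [0.0, 0.073, 0.997, 0.0]
ft_force: [-0.6, 2.8, 3.4]
finger_gap: 0.0272
grip_force: 25.0
```

Call:
play_rows --increments '[[[0,0,-0.04],0],[[0,0,-0.12],0],[[0,0,-0.25],0],[[0,0,-0.4],0],[[0,0,-0.55],0],[[0,0,-0.65],0],[[0,0,-0.7],0],[[0,0,-0.7],0]]'

```text
time_s: 12.85
tcp_pos: [0.4742, 0.3028, 0.2013]
ee_rot: [0.001, 0.073, 0.997, 0.001]
ft_force: [0.4, -0.4, -4.1]
finger_gap: 0.0272
grip_force: 25.0
```

```bash
python3 -c "
from h import *
s=snap('wrist');save(s,'w4.png',(160,100,480,400),1.5)
o=np.array([.6148,-.1538]);a=np.radians(95.2);e=np.array([np.cos(a),np.sin(a)])
p=o-.002*e; print(p)
go(p[0],p[1],.2,95.2);print(arm.get_state()['grip_force'],arm.get_state()['finger_gap'])"
```

```text
[ 0.61498127 -0.15579177]
t 12.9 tcp [0.4735 0.3023 0.1998] yaw 171.61 q1,6 [ 0.55 -0.88] F [-0.6 -0.5 -4.1] -> units [-8.2710e-01 -1.7303e+00 -1.0000e-03] roll 2.667
24.999179542064667 0.027575159125867756
```

View pics/w4.png

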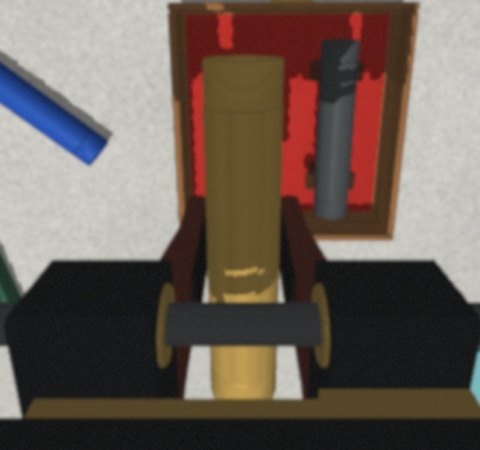

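The brass roller is held straight along tool x, with its far end's rim at crop (243,105), and the steel roller is still in the case.

Call:
play_rows --increments '[[[-0.03,-0.06,0],0.1],[[-0.1,-0.2,0],0.3],[[-0.18,-0.37,0],0.55],[[-0.26,-0.54,0],0.8],[[-0.33,-0.69,0],1.0],[[-0.36,-0.76,0],1.0],[[-0.37,-0.78,0],1.0]]'

```text
time_s: 13.6
tcp_pos: [0.5362, 0.0931, 0.198]
ee_rot: [-0.001, 0.32, 0.947, -0.001]
ft_force: [-0.5, 0.7, -3.2]
finger_gap: 0.0275
grip_force: 25.0
```

```bash
python3 -c "
from h import *
s=snap('wrist');st=arm.get_state();w,a,b,c=st['ee_rot'];y=2*np.arctan2(b,a);ex=np.array([np.cos(y),np.sin(y),0])
p=plane(s,322,170.5,st['tcp_pos'][2]+.033)-st['tcp_pos'];print('far end along tool x',p@ex,p@[ex[1],-ex[0],0])
go(.615,-.156,.2,95.2)"
```

```text
far end along tool x 0.05471343503479426 -0.00039204845561046503
t 13.65 tcp [0.5363 0.0937 0.1982] yaw 142.76 q1,6 [ 0.15 -0.77] F [ 1.6 -1.1 -4.3] -> units [-0.8551 -0.6047 -0.0072] roll 1.66
```

Call:
play_rows --increments '[[[-0.04,-0.03,0],0.1],[[-0.14,-0.1,0],0.3],[[-0.26,-0.185,0],0.55],[[-0.38,-0.27,0],0.8],[[-0.47,-0.335,0],1.0],[[-0.51,-0.36,0],1.0],[[-0.52,-0.365,0],1.0]]'

```text
time_s: 14.35
tcp_pos: [0.5858, -0.0554, 0.1994]
ee_rot: [-0.0, 0.542, 0.84, -0.0]
ft_force: [-0.6, 0.2, -3.1]
finger_gap: 0.0272
grip_force: 25.0
```

```bash
python3 -c "
from h import *
s=snap('wrist');st=arm.get_state();w,a,b,c=st['ee_rot'];y=2*np.arctan2(b,a);ex=np.array([np.cos(y),np.sin(y),0])
for v in (137,140,143):
  p=plane(s,322,v,st['tcp_pos'][2]+.033)-st['tcp_pos'];print('far end along tool x',p@ex,p@[ex[1],-ex[0],0])
go(.615,-.156,.2,95.2)"
```

```text
far end along tool x 0.06973572608705667 0.000244123548283251
far end along tool x 0.0684138635788699 0.00024401072073806582
far end along tool x 0.06708386360084766 0.00024389719861945408
t 14.4 tcp [ 0.5857 -0.0549  0.1995] yaw 114.36 q1,6 [-0.11 -0.54] F [ 0.9 -0.2 -3.5] -> units [-0.4169 -0.0601 -0.0021] roll 0.669
```

Call:
play_rows --increments '[[[-0.05,-0.008,0],0.1],[[-0.14,-0.02,0],0.3],[[-0.25,-0.036,0],0.5],[[-0.34,-0.05,0],0.62],[[-0.4,-0.056,0],0.669],[[-0.417,-0.056,0],0.669],[[-0.417,-0.056,0],0.669],[[-0.417,-0.056,0],0.669]]'

```text
time_s: 15.2
tcp_pos: [0.6156, -0.1544, 0.1997]
ee_rot: [-0.0, 0.674, 0.739, -0.0]
ft_force: [0.0, 0.1, -4.1]
finger_gap: 0.0273
grip_force: 25.0
```

```bash
python3 -c "
from h import *
go(.614,-.156,.064,95.2)"
```

```text
t 15.2 tcp [ 0.6156 -0.1544  0.1997] yaw 95.25 q1,6 [-0.26 -0.36] F [ 0.   0.1 -4.1] -> units [-0.0057 -0.0068  0.5429] roll 0.002
```

Call:
play_rows --increments '[[[-0.003,-0.003,0.06],0],[[-0.006,-0.007,0.18],0],[[-0.006,-0.007,0.32],0],[[-0.006,-0.007,0.42],0],[[-0.006,-0.007,0.48],0],[[-0.006,-0.007,0.5],0],[[-0.006,-0.007,0.5],0]]'

```text
time_s: 15.9
tcp_pos: [0.6142, -0.157, 0.0745]
ee_rot: [-0.0, 0.674, 0.738, -0.0]
ft_force: [-0.2, 0.2, -3.6]
finger_gap: 0.0275
grip_force: 25.0
```

Call:
play_rows --increments '[[[0,0,0.01],0],[[0,0,0.02],0],[[0,0,0.03],0],[[0,0,0.036],0],[[0,0,0.036],0]]'

```text
time_s: 16.4
tcp_pos: [0.6143, -0.1573, 0.0659]
ee_rot: [-0.0, 0.675, 0.738, -0.0]
ft_force: [0.6, 0.3, -3.6]
finger_gap: 0.0273
grip_force: 25.0
```

Call:
play_rows --increments '[[[0,0,0.006],0],[[0,0,0.01],0],[[0,0,0.014],0],[[0,0,0.014],0]]'

```text
time_s: 16.8
tcp_pos: [0.6146, -0.1573, 0.0625]
ee_rot: [0.0, 0.675, 0.738, 0.0]
ft_force: [0.8, -0.1, -3.9]
finger_gap: 0.0275
grip_force: 25.0
```

Call:
play_rows --increments '[[[0,0,0.004],0],[[0,0,0.004],0]]'

```text
time_s: 17.0
tcp_pos: [0.6146, -0.1573, 0.0623]
ee_rot: [0.0, 0.675, 0.738, 0.0]
ft_force: [-2.2, 0.4, 4.3]
finger_gap: 0.0275
grip_force: 25.0
```

Contact at the height expected. Open partly, then rise.

Call:
play_rows --increments '[[[0,0,0],0],[[0,0,0],0],[[0,0,0],0],[[0,0,-0.02],0],[[0,0,-0.08],0],[[0,0,-0.2],0],[[0,0,-0.35],0],[[0,0,-0.5],0],[[0,0,-0.6],0],[[0,0,-0.65],0],[[0,0,-0.65],0]]' --hand 0.6

```text
time_s: 18.1
tcp_pos: [0.6154, -0.1575, 0.2265]
ee_rot: [0.002, 0.675, 0.738, 0.001]
ft_force: [0.6, 0.4, 0.5]
finger_gap: 0.0525
grip_force: 0.0
```

```bash
python3 -c "
from h import *
go(.602,.005,.225,95.2)"
```

```text
t 18.1 tcp [ 0.6154 -0.1575  0.2265] yaw 95.16 q1,6 [-0.27 -0.36] F [0.6 0.4 0.5] -> units [0.6524 0.0051 0.0061] roll -0.001
```

Call:
play_rows --increments '[[[0.05,0,0],0],[[0.18,0,0],0],[[0.34,0.005,0],0],[[0.5,0.01,0],0],[[0.6,0.012,0],0],[[0.65,0.012,0.0],0],[[0.65,0.012,0.1],0],[[0.65,0.012,0.2],0],[[0.65,0.012,0.2],0]]' --hand 0.9

```text
time_s: 19.0
tcp_pos: [0.5996, 0.0049, 0.1697]
ee_rot: [-0.003, 0.675, 0.738, -0.003]
ft_force: [0.2, 0.2, 0.1]
finger_gap: 0.0791
grip_force: 0.0
```

```bash
python3 -c "
from h import *
go(.5998,.0045,.115,95.2)
t=snap('top');s=snap('side');w=snap('wrist')
o=np.zeros((600,800,3),np.uint8)
o[:300,:690]=cv2.resize(t['frame'][110:210,330:560,::-1],None,fx=3,fy=3,interpolation=2)
o[300:,:440]=cv2.resize(w['frame'][:,:,::-1],(480,300))[:,20:460]
o[300:,480:720]=cv2.resize(s['frame'][90:190,265:345,::-1],None,fx=3,fy=3,interpolation=2)
cv2.imwrite('pics/d5.png',o)"
```

```text
t 19.0 tcp [0.5996 0.0049 0.1697] yaw 95.16 q1,6 [-0.01 -0.1 ] F [0.2 0.2 0.1] -> units [-0.0017  0.0007  0.2188] roll -0.001
```

View pics/d5.png

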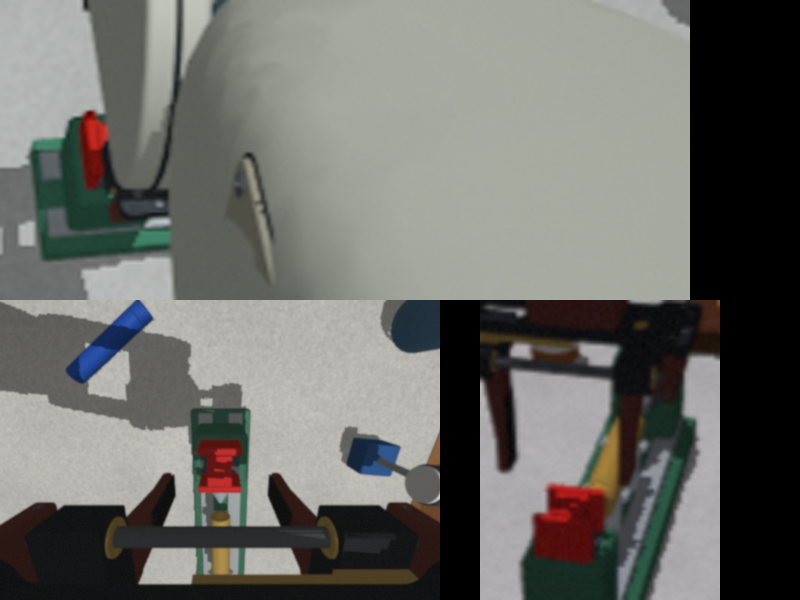

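The wrist part of the picture shows the roller (221,545) lying in line below the tail point (221,497). The grip is centred between the fingers.

Call:
play_rows --increments '[[[-0.002,0,0.06],0],[[-0.002,0,0.14],0],[[-0.002,0,0.19],0],[[-0.002,0,0.215],0],[[-0.002,0,0.218],0],[[-0.002,0,0.218],0]]'

```text
time_s: 19.75
tcp_pos: [0.6031, 0.0043, 0.1197]
ee_rot: [0.0, 0.675, 0.738, 0.0]
ft_force: [0.1, 0.6, 0.1]
finger_gap: 0.0793
grip_force: 0.0
```

Call:
play_rows --increments '[[[0,0,0],0],[[0,0,0],0],[[0,0,0],0],[[0,0,0],0],[[0,0,0],0],[[0,0,0],0],[[0,0,0],0],[[0,0,0],0],[[0,0,0],0],[[0,0,0],0]]' --hand 0 --squeeze 25

```text
time_s: 20.75
tcp_pos: [0.5999, 0.0042, 0.1191]
ee_rot: [-0.002, 0.675, 0.738, -0.002]
ft_force: [-9.1, -0.1, 6.5]
finger_gap: 0.024
grip_force: 25.0
```

Call:
play_rows --increments '[[[-0.004,-0.005,0],0],[[-0.016,-0.005,0],0],[[-0.028,-0.005,0],0],[[-0.04,-0.005,0],0],[[-0.052,-0.005,0],0],[[-0.064,-0.005,0],0],[[-0.076,-0.005,0],0],[[-0.084,-0.005,0],0],[[-0.084,-0.005,0],0]]'

```text
time_s: 21.65
tcp_pos: [0.6018, -0.0159, 0.1191]
ee_rot: [-0.002, 0.675, 0.738, -0.001]
ft_force: [-4.9, 3.4, 3.7]
finger_gap: 0.0238
grip_force: 25.0
```

Call:
play_rows --increments '[[[-0.008,0,0],0],[[-0.018,0,0],0],[[-0.028,0,0],0],[[-0.038,0,0],0],[[-0.048,0,0],0],[[-0.058,0,0],0],[[-0.068,0,0],0],[[-0.076,0,0],0],[[-0.08,0,0],0]]'

```text
time_s: 22.55
tcp_pos: [0.6035, -0.0352, 0.1191]
ee_rot: [-0.002, 0.675, 0.738, -0.0]
ft_force: [-4.5, 7.7, 2.7]
finger_gap: 0.0242
grip_force: 25.0
```

Call:
play_rows --increments '[[[-0.006,0,0],0],[[-0.012,0,0],0],[[-0.018,0,0],0],[[-0.024,0,0],0],[[-0.03,0,0],0],[[-0.036,0,0],0],[[-0.04,0,0],0],[[-0.04,0,0],0]]'

```text
time_s: 23.35
tcp_pos: [0.6044, -0.0452, 0.1191]
ee_rot: [-0.002, 0.675, 0.738, -0.0]
ft_force: [-5.2, 6.3, 3.5]
finger_gap: 0.024
grip_force: 25.0
```

Call:
play_rows --increments '[[[-0.004,0,0],0],[[-0.008,0,0],0],[[-0.012,0,0],0],[[-0.016,0,0],0],[[-0.02,0,0],0],[[-0.02,0,0],0]]'

```text
time_s: 23.95
tcp_pos: [0.6049, -0.05, 0.1191]
ee_rot: [-0.002, 0.675, 0.738, -0.0]
ft_force: [-5.1, 6.6, 3.1]
finger_gap: 0.0239
grip_force: 25.0
```

Call:
play_rows --increments '[[[-0.003,0,0],0],[[-0.006,0,0],0],[[-0.009,0,0],0],[[-0.012,0,0],0],[[-0.012,0,0],0]]'

```text
time_s: 24.45
tcp_pos: [0.6051, -0.0529, 0.1191]
ee_rot: [-0.002, 0.675, 0.738, -0.0]
ft_force: [-5.4, 8.1, 3.4]
finger_gap: 0.0238
grip_force: 25.0
```

Call:
play_rows --increments '[[[-0.003,0,0],0],[[-0.006,0,0],0],[[-0.008,0,0],0],[[-0.008,0,0],0]]'

```text
time_s: 24.85
tcp_pos: [0.6052, -0.0548, 0.1191]
ee_rot: [-0.002, 0.675, 0.738, -0.0]
ft_force: [-5.1, 7.4, 2.9]
finger_gap: 0.0237
grip_force: 25.0
```

Call:
play_rows --increments '[[[-0.002,0,0],0],[[-0.004,0,0],0],[[-0.004,0,0],0]]'

```text
time_s: 25.15
tcp_pos: [0.6054, -0.0557, 0.1191]
ee_rot: [-0.002, 0.675, 0.738, -0.0]
ft_force: [-5.2, 8.4, 4.0]
finger_gap: 0.0239
grip_force: 25.0
```

Call:
play_rows --increments '[[[-0.003,0,0],0],[[-0.006,0,0],0],[[-0.006,0,0],0]]'

```text
time_s: 25.45
tcp_pos: [0.6055, -0.057, 0.1191]
ee_rot: [-0.002, 0.675, 0.738, -0.0]
ft_force: [-5.4, 9.7, 3.8]
finger_gap: 0.0239
grip_force: 25.0
```

Call:
play_rows --increments '[[[-0.003,0,0],0],[[-0.006,0,0],0],[[-0.006,0,0],0]]'

```text
time_s: 25.75
tcp_pos: [0.6055, -0.0576, 0.1191]
ee_rot: [-0.003, 0.675, 0.738, 0.0]
ft_force: [-5.1, 13.3, 4.0]
finger_gap: 0.0239
grip_force: 25.0
```

Call:
play_rows --increments '[[[-0.002,0,0],0],[[-0.004,0,0],0],[[-0.004,0,0],0]]'

```text
time_s: 26.05
tcp_pos: [0.6056, -0.0579, 0.1191]
ee_rot: [-0.003, 0.675, 0.738, 0.001]
ft_force: [-6.2, 17.7, 5.2]
finger_gap: 0.0237
grip_force: 25.0
```

Call:
play_rows --increments '[[[-0.002,0,0],0],[[-0.004,0,0],0],[[-0.004,0,0],0]]'

```text
time_s: 26.35
tcp_pos: [0.6056, -0.0582, 0.1191]
ee_rot: [-0.004, 0.675, 0.738, 0.001]
ft_force: [-5.6, 19.9, 6.1]
finger_gap: 0.0237
grip_force: 25.0
```

Call:
play_rows --increments '[[[-0.002,0,0],0],[[-0.003,0,0],0],[[-0.003,0,0],0],[[-0.003,0,0],0]]'

```text
time_s: 26.75
tcp_pos: [0.6056, -0.0585, 0.1191]
ee_rot: [-0.004, 0.675, 0.738, 0.001]
ft_force: [-5.9, 22.7, 5.9]
finger_gap: 0.0239
grip_force: 25.0
```

Call:
play_rows --increments '[[[0,0,0],0],[[0,0,0],0],[[0,0,0],0],[[0,0,0],0],[[0,0,0],0],[[0,0,-0.03],0],[[0,0,-0.12],0],[[0,0,-0.25],0],[[0,0,-0.4],0],[[0,0,-0.5],0],[[0,0,-0.52],0]]' --hand 0.9

```text
time_s: 27.85
tcp_pos: [0.6093, -0.0639, 0.2535]
ee_rot: [0.003, 0.675, 0.738, 0.002]
ft_force: [1.1, 0.6, -0.1]
finger_gap: 0.0793
grip_force: 0.0
```

Call:
play_rows --increments '[[[0.06,-0.06,0],0],[[0.2,-0.2,0],0],[[0.35,-0.35,0],0],[[0.5,-0.5,0],0],[[0.65,-0.65,0],0],[[0.75,-0.75,0],0],[[0.8,-0.8,0],0],[[0.8,-0.8,0],0]]'

```text
time_s: 28.65
tcp_pos: [0.3881, 0.1186, 0.2488]
ee_rot: [-0.0, 0.674, 0.739, -0.001]
ft_force: [0.3, -0.4, 0.6]
finger_gap: 0.0793
grip_force: 0.0
```

Run:
```python
from h import *
t=snap('top');s=snap('side'); ot=np.array([.6148,-.1538]);a=np.radians(95.2);e=np.array([np.cos(a),np.sin(a)])
o=np.zeros((600,800,3),np.uint8)
o[:300,:690]=cv2.resize(t['frame'][110:210,330:560,::-1],None,fx=3,fy=3,interpolation=2)
o[300:,:300]=cv2.resize(s['frame'][90:190,245:345,::-1],None,fx=3,fy=3,interpolation=2)
o[300:,320:800]=cv2.resize(t['frame'][:,:,::-1],(480,300))
cv2.imwrite('pics/e6.png',o)
g=cen(big(mask(t,(0,170,120),(6,255,255),(340,130,430,180)))); print('grip bench x',(plane(t,*g,.14)[:2]-ot)@e)
c=big(mask(t,(18,100,60),(32,255,255),(395,130,520,190))); r=cv2.minAreaRect(c); b=cv2.boundingRect(c); print(r,b)
p=c[:,0,:].astype(float); m=p.mean(0); u=np.linalg.svd(p-m,full_matrices=False)[2][0]; w=(p-m)@u
for z in(.095,.099): print([ (plane(t,*(m+u*k),z)[:2]-ot)@e for k in(w.min(),w.max())])
# roller-axis height: side line vs. top-view centroid (end-to-end midline)
cs=big(mask(s,(18,100,60),(32,255,255),(270,90,345,180))); print(cv2.minAreaRect(cs))
```

```text
grip bench x 0.09634393169697338
((457.4474792480469, 156.8958740234375), (13.211014747619629, 68.04756164550781), 85.03025817871094) (424, 148, 68, 19)
[np.float64(-0.09918960782645381), np.float64(0.042825271453904884)]
[np.float64(-0.09721501831167143), np.float64(0.04408552408235574)]
((312.876708984375, 132.82876586914062), (10.18257999420166, 24.578641891479492), 20.556047439575195)
```

View pics/e6.png

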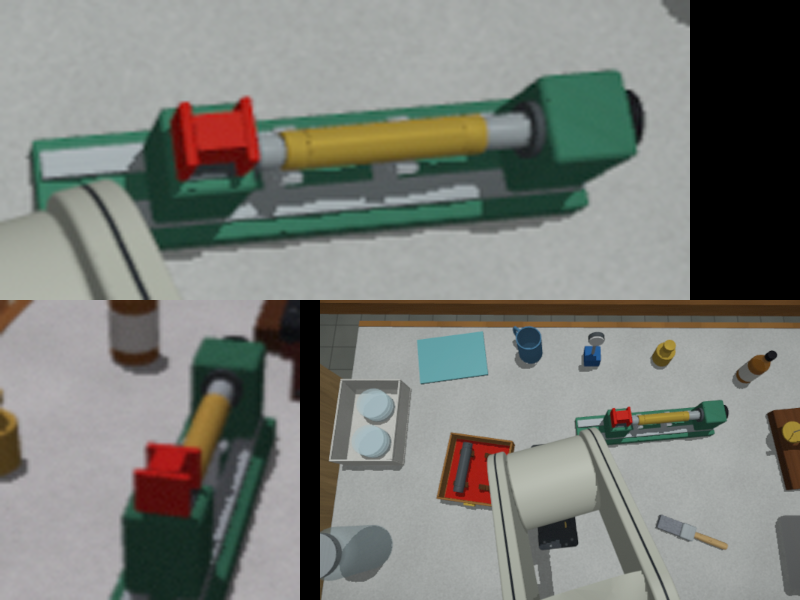

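The roller sits in line between both shanks. The tips are about 116 mm apart, the push rose to about 15 N beyond the drag with almost no more travel, and the steel roller is still in the case.

```bash
python3 -c "
from h import *
print(arm.finish_job())"
```

```text
the job is handed in; nothing more can be done
None
```

The job is handed in at about 29 s: the brass roller is clamped between the points, the tailstock is released, and the steel roller is still in its case. I judged the lift clear of the rests from the push force and the 116 mm tip spacing, because the cameras can't resolve 4 mm there.

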